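Roll the cue extension into its cradle

TASK

Roll the loose maple cue extension across the cloth with your fingertips, up the ramp and into the V groove of the empty orange cradle, so that it lies still along the groove, about midway along it. Push it by its side so that it turns over as it goes; do not pick it up. Leave the dark extension in the blue cradle, and everything else, where it is.

Things in the scene. Friction and masses are not known exactly. Their poses are not given: they have to be found in the camera images.
- maple_extension: Pale maple cue extension: plain cylinder 180 mm long, 32 mm in diameter, about 0.18 kg, brass rings, black ends (10 mm pin on one). Lies free on the flat cloth between the cradles; lacquered, slippery, rolls easily. Origin: middle of the cylinder's axis (16 mm above the cloth at first, 25.6 mm when seated in a groove). x axis: along the cylinder; y and z turn as it rolls.
- cradle_orange: Target, empty, left or right of the maple extension: fixed pale wood V cradle, orange groove faces and ramp stripes. Origin: on the cloth under the groove's middle. x: along the groove, 150 mm long. Across (y), alike on both sides: a straight ramp from its foot at |y| = 63 mm up to a crest 16 mm high at |y| = 13 mm, then a 90 degree V down to 3 mm high at y = 0. A fast bar can roll out.
- cradle_blue: A fixed V cradle of the same shape, size and frame, with blue groove faces and stripes, on the other side of the maple extension; occupied by the dark extension. Not a target.
- dark_extension: Dark wood cue extension of the same size, lying in the blue cradle's groove. Same frame. Leave it.
- chalk: Blue cube of cue chalk, 24 x 24 x 22 mm, loose, beyond the maple extension as the robot sees it. Origin: centre of its underside. Leave it.
- chalk2: Red cube of cue chalk, 24 x 24 x 22 mm, loose, farther back. Origin: centre of its underside. Leave it.
- cue_brush: Brush 160 mm long, lying loose at the left, beyond the tumbler. Leave it.
- polish: Amber bottle, 44 mm in diameter and 100 mm high, standing at the right. Origin: centre of its underside. Leave it.
- tumbler: Glass tumbler, 72 mm across the rim and 85 mm high, standing at the left. Origin: centre of its underside. Leave it.
Mind the look-alikes: they are no part of the job. Leave any green look-alike of the maple_extension alone.

How it is judged:
On the way, in this order (a step that is already met when the one before it is completed fails the run):
1. the maple extension has rolled half a turn, so that its top faces down (angle between maple_extension's own z axis and vertical above 2.3 rad).
2. it has rolled on into the orange cradle's groove (x of maple_extension in the frame of cradle_orange between -0.04 and 0.04 m and y of maple_extension in the frame of cradle_orange between -0.004 and 0.004 m and z of maple_extension in the frame of cradle_orange between 0.021 and 0.0295 m and angle between the x axis of maple_extension and the x axis of cradle_orange, either way round below 0.08 rad), for 0.2 s.
At the end, for the whole second after the job is handed in: The maple extension rests in the orange V: axis within 4 mm of the groove's line, 21 to 29.5 mm above the cloth, parallel to it within 0.08 rad, its middle within 40 mm of the groove's middle; the dark extension is within 15 mm and other loose things within 20 mm of their starts (all of step 2 and linear speed of maple_extension below 0.02 m/s and angular speed of maple_extension below 0.5 rad/s and distance of dark_extension from where it was at the start of the episode below 0.015 m and distance of each of chalk, chalk2, cue_brush, polish, tumbler from where it was at the start of the episode below 0.02 m); the robot touches nothing.
It fails at once if the maple extension is lifted (axis more than 45 mm above the cloth; rolling over a crest it is at 32 mm) (height (world z) of maple_extension above 0.045 m).
It fails at once if the dark extension is disturbed (distance of dark_extension from where it was at the start of the episode above 0.015 m).
It fails at once if another loose thing on the table is disturbed (distance of any of chalk, chalk2, cue_brush, polish, tumbler from where it was at the start of the episode above 0.02 m).
It also fails if it takes over 51 s, if anything falls off the work surface, if the arm or the gripper's body presses on something with over 40 N, if the wrist force passes 120 N, or if a joint passes its speed limit or range.

ROBOT

A 6-joint arm with a two-finger parallel gripper is mounted at the origin on the work surface. World frame = base frame: x ahead of the robot, y to its left, z up, the work surface at z = 0. Lengths are in m, angles in rad, forces in N, time in s.
With the tool pointing down it reaches from about 0.4 to 0.825 m from the base axis. Payload 7 kg.
Tool frame: the origin (TCP) lies at the very end of the fingers, on their centre line; the grasp point (between the pads) lies arm.grip_point_offset behind it (arm.grip_point_offset is the distance from the TCP to the grasp point, in m); z points along the fingers, y is the line along which they close (so a half turn about z gives the same grasp; the last joint's range is limited). The gripper opens to 88 mm and grips with 3 to 60 N. Pads are 19 mm wide; open, the fingers measure 130 mm over their backs; the gripper's body (78 mm by 193 mm) begins 47 mm behind the grasp point.
Start: joints at [-1.059, 0.359, 0.012, 0, -1.224, -0.288], TCP at [0.15, -0.658, 0.227] pointing down, gripper open.
Joint ranges: [-3.07, 3.07], [-1.43, 2.12], [-1.02, 1.25], [-3.03, 1.67], [-3.05, -0], [-3.03, 3.03]. Speed limits (rad/s): [2.39, 2.39, 3.01, 3.14, 3.14, 3.14].

INTERFACE

Orientations are given as [roll, pitch, yaw] about the fixed x, y, z axes, in that order (R = Rz(yaw) Ry(pitch) Rx(roll)).
In Python, from station import arm gives the robot as it stands.
- The arm moves only by the shell command python3 -m crank 'ROWS' [OPENING] [FORCE]. ROWS is JSON, a list of rows, each an object of numbers: "dx", "dy", "dz": the shift along the tool's x, y, z in cm; "wx", "wy", "wz": the turn, a rotation vector about the tool's x, y, z in degrees. A call has exactly 10 rows; each row is the pose to reach, as a shift and turn from the pose commanded when the call began, along the tool's axes at that moment; what a row does not reach only later rows make up. A row lasts 1/8 s, in which the tool goes at most 62.5 mm and 10.7 degrees, less where a joint would pass 70% of its speed; a pose out of reach is approached as far as the arm can. A call with a gripper value outside its range is refused whole. OPENING is the finger opening in cm, from 0 to 8.76, set as the call begins (- or left out, the last holds). The fingers move at their own pace and stop on an object; FORCE is the grip in N (left out, the last holds). Time passes only in rows, so rows that repeat a pose let the fingers close, or fill a call up. It gives the time, the measured TCP pose, the force, the opening and the grip force at its end, in the units of the state.
- arm.get_state(): the state, without advancing time (a new reading comes with each control period).
- arm.grab_frame(name): name is "scene" or "top" or "wrist"; returns the picture (384x512x3 uint8, red, green, blue); there is no depth.
- arm.calibration(name): a dict with "fx", "fy", "cx", "cy" (pixels), "dist_coeffs" ([k1, k2, p1, p2, k3] as OpenCV has them; the pictures are not rectified), "world_from_camera" (4x4, takes a point from camera to world coordinates). Camera axes: x right, y down, z forward; pixel columns grow to the right and rows downward; lengths in m; the calibration is good to about 2 mm. A picture is of the moment at which its call begins: read the wrist's pose just before it. calibration takes no time and is no camera call; for the wrist camera it gives the pose at the moment of the call.
- arm.job_done(): hands the job in; it is judged then, once.
Trained networks look in the newest picture that a camera, given by its name, has taken for a name from the list of things; names that differ only in an ending like _2 or _b are one class to them, and where a whole thing is asked for, a point or a joint stands for the part that bears it (a point fixed in the world has none). Each returns a list of dicts, best first, with "confidence" (0 to 1); they miss things now and then, are a little off and sometimes report something else, mostly with a low value. They report only what shows in the picture. A call takes as long as a camera call. They do not tell look-alikes from the thing itself.
- arm.find_in(camera, query): "centre" ([x, y, z] in m, in world coordinates, good to about 4 mm: the middle of the surface that is visible of it).
- arm.masks_of(camera, query): "pixels" (384x512 bool, what is visible of it).
- arm.mark_of(camera, query): "centre" ([x, y, z] in m, in world coordinates, good to about 4 mm: a listed point, or the origin of a listed thing).
The state is a dict: "t": time; "q": joint angles; "qd": joint speeds; "joint_efforts": joint torques, N m; "eef_pos": TCP position; "ee_rot": TCP orientation; "force": force on the tool from outside, world axes, zero at the start; "moment": the same for the moment, N m; "width": finger opening in m; "gripper_force": force on a finger pad.
Only numpy, scipy, OpenCV 4.12 (cv2) and the standard library are available. Lean on these libraries where they do the work, as an engineer would, in place of code of your own. Each camera call takes 0.05 s, during which the arm holds its last target. There are 200 camera calls.

## Working session

There is one attempt and no reset: what is moved stays moved. The work goes in short steps, Python scripts to look and compute and a shell command to move; the robot and the scene stay as the last step left them, time stands still between calls to the robot, and variables do not carry over. Pictures are saved under pics/ and viewed, at most 10 in all, crops included, and the job is handed in when it is done.

```bash
mkdir -p pics; ls; python3 - <<'E'
from station import arm
import cv2,numpy as np
s=arm.get_state();print({k:np.round(s[k],4).tolist() for k in('t','eef_pos','ee_rot','width','force')}, arm.grip_point_offset)
for c in('top','scene'):
    im=arm.grab_frame(c);cv2.imwrite(f'pics/{c}0.png',im[:,:,::-1])
    for n in ('maple_extension','cradle_orange','cradle_blue','dark_extension','chalk','chalk2','polish','tumbler'):
        print(c,n,[(np.round(d['centre'],3).tolist(),round(d['confidence'],2)) for d in arm.mark_of(c,n)][:3])
E
```

```text
pics
{'t': 0.0, 'eef_pos': [0.1497, -0.6577, 0.2256], 'ee_rot': [3.1399, -0.0001, -2.918], 'width': 0.0878, 'force': [-0.2131, 0.9917, 0.2168]} 0.0188
top maple_extension [([0.295, 0.375, 0.019], 0.98), ([0.312, 0.14, 0.017], 0.84), ([0.55, -0.025, 0.016], 0.6)]
top cradle_orange [([0.58, 0.189, 0.002], 0.62)]
top cradle_blue [([0.523, -0.244, 0.001], 0.58), ([0.521, 0.451, -0.004], 0.15)]
top dark_extension [([0.527, -0.248, 0.024], 0.96)]
top chalk [([0.782, -0.186, -0.002], 0.44), ([0.709, -0.06, 0.001], 0.4)]
top chalk2 [([0.782, -0.186, -0.002], 0.44), ([0.709, -0.06, 0.001], 0.4)]
top polish [([0.521, -0.454, -0.001], 0.78)]
top tumbler [([0.519, 0.45, -0.005], 0.59)]
scene maple_extension [([0.313, 0.139, 0.011], 0.73), ([0.296, 0.372, 0.017], 0.71), ([0.554, -0.028, 0.014], 0.62)]
scene cradle_orange [([0.572, 0.193, 0.002], 0.85)]
scene cradle_blue [([0.523, -0.244, 0.002], 0.67)]
scene dark_extension [([0.528, -0.25, 0.027], 0.78)]
scene chalk [([0.52, -0.453, -0.002], 0.74), ([0.712, -0.059, -0.004], 0.66), ([0.791, -0.186, -0.0], 0.44)]
scene chalk2 [([0.52, -0.453, -0.002], 0.74), ([0.712, -0.059, -0.004], 0.66), ([0.791, -0.186, -0.0], 0.44)]
scene polish [([0.522, -0.448, -0.002], 0.89)]
scene tumbler [([0.52, 0.443, -0.002], 0.79)]
```

View pics/top0.png

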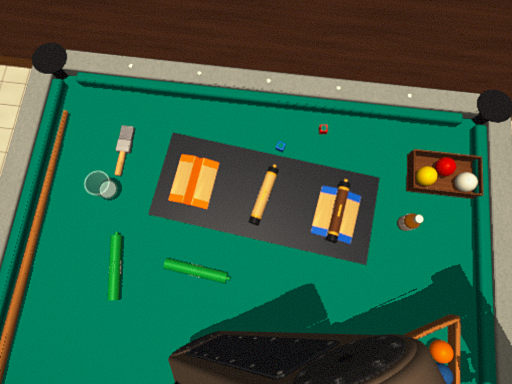

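View pics/scene0.png

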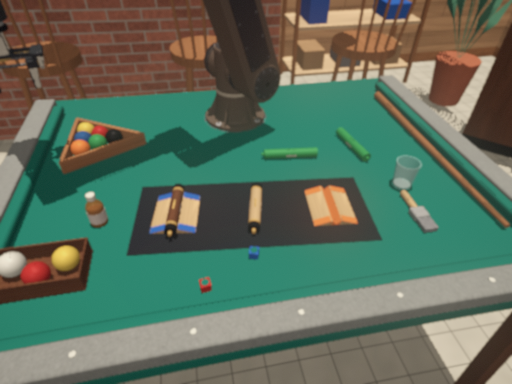

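Pale cylinder candidates in the top picture: pale maple bar at (264,195), and green bars at (115,265) and (196,270). The one at (264,195) between the cradles fits, since it is maple with brass rings and black ends. The orange cradle, empty, is at (194,181). I'll confirm this in a crop.

```bash
cat > h.py <<'E'
from station import arm
import cv2,numpy as np
def ground(c,px,z):
    k=arm.calibration(c);K=np.array([[k['fx'],0,k['cx']],[0,k['fy'],k['cy']],[0,0,1]])
    u=cv2.undistortPoints(np.array(px,float).reshape(-1,1,2),K,np.array(k['dist_coeffs']))[:,0]
    T=np.array(k['world_from_camera']);d=np.c_[u,np.ones(len(u))]@T[:3,:3].T;o=T[:3,3]
    return (o+d*((z-o[2])/d[:,2])[:,None])[:,:2]
def rect(c,mask,z):
    ys,xs=np.nonzero(mask);g=ground(c,np.c_[xs,ys],z)
    (cx,cy),(w,h),a=cv2.minAreaRect((g*1000).astype(np.float32))
    if w<h: w,h,a=h,w,a+90
    m=g.mean(0);e=np.linalg.eigh(np.cov(g.T))[1][:,1]
    return np.round([cx,cy,w,h,(a+90)%180-90],1),np.round(m,4),round(float((np.degrees(np.arctan2(e[1],e[0]))+90)%180-90),2),len(xs)
def look(c,names):
    im=arm.grab_frame(c)
    for n,z in names:
        for d in arm.masks_of(c,n): print(c,n,round(d['confidence'],2),*rect(c,d['pixels'],z))
    return im
E
python3 - <<'E'
from h import *
for c in('top','scene'):
    im=look(c,[('maple_extension',.016),('cradle_orange',.005),('dark_extension',.026),('cradle_blue',.005)])
    if c=='top': cv2.imwrite('pics/crop.png',cv2.resize(im[130:270,145:385,::-1],None,fx=3.3,fy=3.3,interpolation=cv2.INTER_CUBIC)[:600])
    k=arm.calibration(c);print(k['fx'],np.round(np.array(k['world_from_camera'])[:3,3],3))
E
```

```text
top maple_extension 0.72 [298.2 372.9 189.9  33.8   9.5] [0.2945 0.3724] 9.48 792
top maple_extension 0.63 [554.9 -25.7 188.4  30.5 -13.3] [ 0.5527 -0.0253] -13.14 588
top maple_extension 0.57 [311.5 139.7 193.4  33.5  83.2] [0.311  0.1422] 83.02 771
top maple_extension 0.44 [ 782.6 -185.    30.9   25.     4.3] [ 0.7825 -0.1857] -4.25 81
top cradle_orange 0.94 [574.3 190.5 153.2 121.5  -6.3] [0.5725 0.1908] -5.61 1874
top dark_extension 0.59 [ 529.5 -247.9  187.1   34.7   -9.6] [ 0.5263 -0.2477] -9.24 682
top cradle_blue 0.61 [ 523.5 -245.9  152.   119.2   -9.3] [ 0.5218 -0.2438] -9.57 1441
358.39167386293104 [ 0.319 -0.013  1.064]
scene maple_extension 0.91 [291.8 372.4 207.5  42.3   9.1] [0.2952 0.3735] 8.13 356
scene maple_extension 0.8 [308.2 139.5 192.8  60.   79.7] [0.3119 0.143 ] 83.16 535
scene maple_extension 0.62 [549.  -27.8 210.1  31.4 -14.5] [ 0.5532 -0.0281] -13.28 502
scene dark_extension 0.9 [ 528.2 -249.2  214.9   34.9   -8.3] [ 0.5352 -0.2504] -8.4 635
scene cradle_blue 0.59 [ 523.8 -247.6  161.   120.4   -8.8] [ 0.53   -0.2461] -9.32 1181
scene cradle_blue 0.39 [539.1 -25.7 216.7  34.1 -13.6] [ 0.5476 -0.0268] -13.51 563
370.4436205561597 [ 1.312 -0.179  0.73 ]
```

View pics/crop.png

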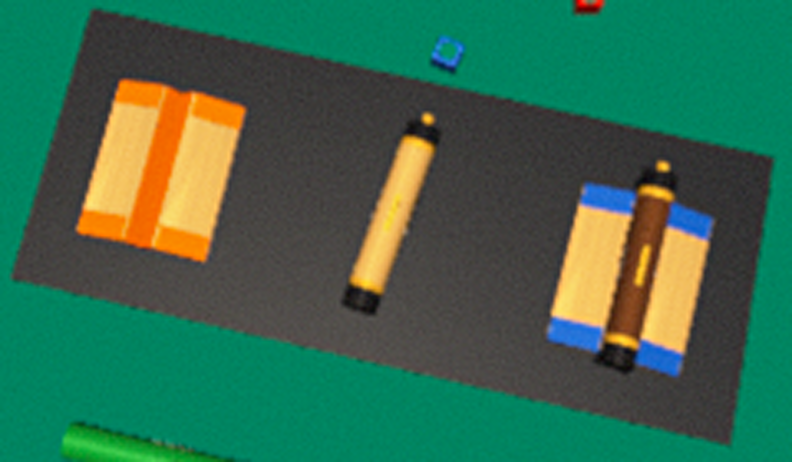

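The crop confirms it: the maple bar is at crop (393,215), with brass rings, black ends and the pin at the far end (427,118). The empty orange cradle is at (160,170). I'll hover behind the bar on the blue cradle's side, with the finger line parallel to the bar.

```bash
python3 -m crank '[{"dx":-4,"dy":3.8,"wz":-6.4},{"dx":-8,"dy":7.6,"wz":-12.8},{"dx":-12.2,"dy":11.6,"wz":-19.2},{"dx":-16.4,"dy":15.5,"wz":-25.6},{"dx":-20.6,"dy":19.5,"wz":-32},{"dx":-24.8,"dy":23.5,"wz":-38.4},{"dx":-29,"dy":27.5,"wz":-44.8},{"dx":-33.2,"dy":31.5,"wz":-51.2},{"dx":-37.4,"dy":35.5,"wz":-57.6},{"dx":-41,"dy":39,"wz":-63.9}]' 8.76
```

```text
$[0]: bad value
```

```bash
python3 -m crank '[{"dx":-4,"dy":3.8,"dz":0,"wx":0,"wy":0,"wz":-6.4},{"dx":-8,"dy":7.6,"dz":0,"wx":0,"wy":0,"wz":-12.8},{"dx":-12.2,"dy":11.6,"dz":0,"wx":0,"wy":0,"wz":-19.2},{"dx":-16.4,"dy":15.5,"dz":0,"wx":0,"wy":0,"wz":-25.6},{"dx":-20.6,"dy":19.5,"dz":0,"wx":0,"wy":0,"wz":-32},{"dx":-24.8,"dy":23.5,"dz":0,"wx":0,"wy":0,"wz":-38.4},{"dx":-29,"dy":27.5,"dz":0,"wx":0,"wy":0,"wz":-44.8},{"dx":-33.2,"dy":31.5,"dz":0,"wx":0,"wy":0,"wz":-51.2},{"dx":-37.4,"dy":35.5,"dz":0,"wx":0,"wy":0,"wz":-57.6},{"dx":-41,"dy":39,"dz":0,"wx":0,"wy":0,"wz":-63.9}]' 8.7
```

```text
t: 2.65
eef_pos: [0.464, -0.185, 0.227]
ee_rot: [-3.14, 0.0, -1.798]
force: [1.2, -0.4, -0.0]
width: 0.087
gripper_force: 0.0
```

```bash
python3 -m crank '[{"dx":-5,"dy":-1.9,"dz":0,"wx":0,"wy":0,"wz":0},{"dx":-10,"dy":-3.8,"dz":2,"wx":0,"wy":0,"wz":0.2},{"dx":-12.5,"dy":-4.8,"dz":5,"wx":0,"wy":0,"wz":0.3},{"dx":-12.5,"dy":-4.8,"dz":9,"wx":0,"wy":0,"wz":0.3},{"dx":-12.5,"dy":-4.8,"dz":13,"wx":0,"wy":0,"wz":0.3},{"dx":-12.5,"dy":-4.8,"dz":16.5,"wx":0,"wy":0,"wz":0.3},{"dx":-12.5,"dy":-4.8,"dz":19,"wx":0,"wy":0,"wz":0.3},{"dx":-12.5,"dy":-4.8,"dz":20.5,"wx":0,"wy":0,"wz":0.3},{"dx":-12.5,"dy":-4.8,"dz":21.2,"wx":0,"wy":0,"wz":0.3},{"dx":-12.5,"dy":-4.8,"dz":21.2,"wx":0,"wy":0,"wz":0.3}]' 8.7
python3 - <<'E'
from h import *
im=look('scene',[('maple_extension',.016)])
cv2.imwrite('pics/s1.png',cv2.resize(im[100:300,100:400,::-1],None,fx=2.6,fy=2.6))
E
```

```text
t: 3.9
eef_pos: [0.5386, -0.0762, 0.0147]
ee_rot: [-3.141, -0.0, -1.808]
force: [0.1, -0.6, -0.1]
width: 0.0868
gripper_force: 0.0
scene maple_extension 0.87 [310.  139.9 195.2  56.2  83.5] [0.3102 0.1411] 84.06 520
scene maple_extension 0.77 [550.3 -28.1 222.   34.9 -13.7] [ 0.5602 -0.0301] -13.63 636
scene maple_extension 0.67 [290.9 374.  219.1  48.7   8. ] [0.2965 0.3736] 6.9 432
```

View pics/s1.png

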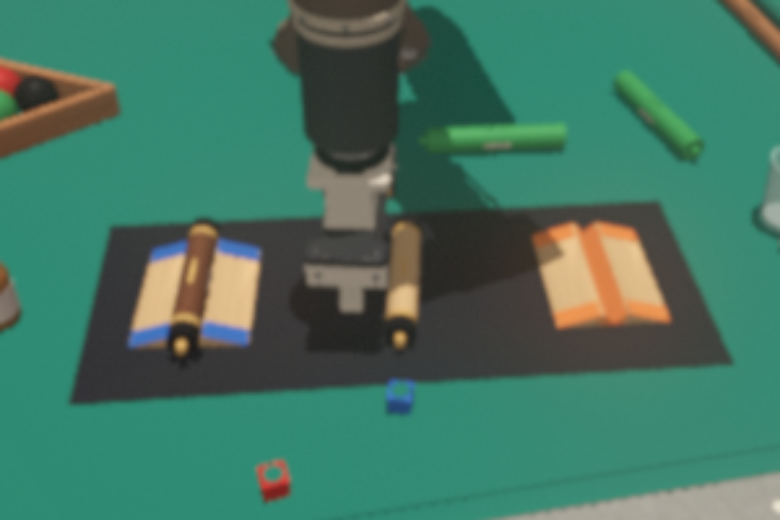

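The fingers (crop 350,290) stand clear of the bar (403,285) on the blue cradle's side and parallel to it. Now a slow push that turns gradually.

```bash
python3 -m crank '[{"dx":-0.8,"dy":0,"dz":0,"wx":0,"wy":0,"wz":0},{"dx":-1.5,"dy":0,"dz":0,"wx":0,"wy":0,"wz":0},{"dx":-2,"dy":0,"dz":0,"wx":0,"wy":0,"wz":0},{"dx":-2.4,"dy":0,"dz":0,"wx":0,"wy":0,"wz":0},{"dx":-2.8,"dy":0,"dz":0,"wx":0,"wy":0,"wz":-0.5},{"dx":-3.2,"dy":0,"dz":0,"wx":0,"wy":0,"wz":-1},{"dx":-3.6,"dy":0,"dz":0,"wx":0,"wy":0,"wz":-1.5},{"dx":-4,"dy":0,"dz":0,"wx":0,"wy":0,"wz":-2},{"dx":-4.4,"dy":0,"dz":0,"wx":0,"wy":0,"wz":-2.5},{"dx":-4.8,"dy":0,"dz":0,"wx":0,"wy":0,"wz":-3}]' 8.7
python3 - <<'E'
from h import *
look('scene',[('maple_extension',.016)])
E
```

```text
t: 5.25
eef_pos: [0.5498, -0.0293, 0.0146]
ee_rot: [-3.142, 0.0, -1.755]
force: [0.2, -0.8, 0.3]
width: 0.0869
gripper_force: 0.1
scene maple_extension 0.65 [311.8 153.2 163.4  55.4  82.7] [0.3115 0.1534] 85.21 403
scene maple_extension 0.62 [559.7  -2.1 212.4  32.  -14.1] [ 0.601  -0.0116] -16.52 318
```

```bash
python3 -m crank '[{"dx":-0.4,"dy":0,"dz":0,"wx":0,"wy":0,"wz":-0.7},{"dx":-0.8,"dy":0,"dz":0,"wx":0,"wy":0,"wz":-1.4},{"dx":-1.2,"dy":0,"dz":0,"wx":0,"wy":0,"wz":-2.1},{"dx":-1.6,"dy":0,"dz":0,"wx":0,"wy":0,"wz":-2.8},{"dx":-2,"dy":0,"dz":0,"wx":0,"wy":0,"wz":-3.5},{"dx":-2.4,"dy":0,"dz":0,"wx":0,"wy":0,"wz":-4},{"dx":-2.8,"dy":0,"dz":0,"wx":0,"wy":0,"wz":-4.5},{"dx":-3.2,"dy":0,"dz":0,"wx":0,"wy":0,"wz":-4.5},{"dx":-3.6,"dy":0,"dz":0,"wx":0,"wy":0,"wz":-4.5},{"dx":-4,"dy":0,"dz":0,"wx":0,"wy":0,"wz":-4.5}]' 8.7
python3 - <<'E'
from h import *
im=look('scene',[('maple_extension',.016),('cradle_orange',.005)])
cv2.imwrite('pics/s2.png',cv2.resize(im[100:300,100:400,::-1],None,fx=2.6,fy=2.6))
im=look('top',[('maple_extension',.016)])
E
```

```text
t: 6.6
eef_pos: [0.5571, 0.01, 0.0146]
ee_rot: [3.142, -0.0, -1.677]
force: [-0.3, -0.4, -0.2]
width: 0.0867
gripper_force: 0.1
scene maple_extension 0.77 [290.8 370.7 218.1  47.8   7.8] [0.2945 0.3731] 7.92 418
scene maple_extension 0.61 [568.8  41.8 204.6  30.1 -14.5] [0.6183 0.03  ] -16.72 261
scene maple_extension 0.49 [315.9 181.9 105.   60.   79.7] [0.315  0.1834] 88.24 286
scene cradle_orange 0.86 [572.7 186.4 173.2 125.9  -5.6] [0.5813 0.187 ] -11.06 1605
top maple_extension 0.8 [307.4 109.6 132.6  31.9  83.8] [0.3079 0.1103] 83.28 495
top maple_extension 0.7 [526.1  62.7  90.   18.1 -10.6] [0.531  0.0637] -13.48 138
```

View pics/s2.png

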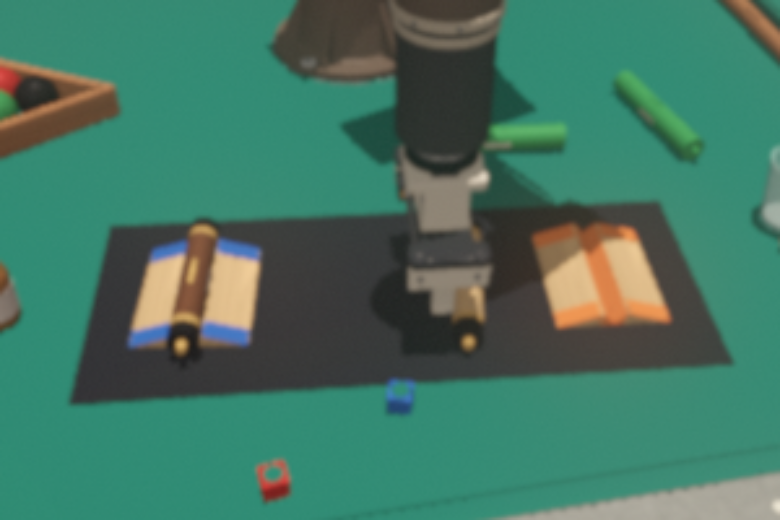

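The bar has moved on to crop (468,310) and is rolling slightly ahead of the fingers. They're now nearly parallel to the groove, so I'll continue to the ramp foot.

```bash
python3 -m crank '[{"dx":-0.6,"dy":0,"dz":0,"wx":0,"wy":0,"wz":0},{"dx":-1.3,"dy":0,"dz":0,"wx":0,"wy":0,"wz":0},{"dx":-2,"dy":0,"dz":0,"wx":0,"wy":0,"wz":0},{"dx":-2.7,"dy":0,"dz":0,"wx":0,"wy":0,"wz":0},{"dx":-3.4,"dy":0,"dz":0,"wx":0,"wy":0,"wz":0},{"dx":-4.1,"dy":0,"dz":0,"wx":0,"wy":0,"wz":0},{"dx":-4.8,"dy":0,"dz":0,"wx":0,"wy":0,"wz":0},{"dx":-5.5,"dy":0,"dz":0,"wx":0,"wy":0,"wz":0},{"dx":-6.2,"dy":0,"dz":0,"wx":0,"wy":0,"wz":0},{"dx":-6.8,"dy":0,"dz":0,"wx":0,"wy":0,"wz":0}]' 8.7
python3 - <<'E'
from h import *
im=look('scene',[('maple_extension',.018)])
cv2.imwrite('pics/s3.png',cv2.resize(im[150:250,220:370,::-1],None,fx=5,fy=5,interpolation=cv2.INTER_CUBIC))
E
```

```text
t: 8.1
eef_pos: [0.5643, 0.0778, 0.0145]
ee_rot: [3.142, 0.0, -1.677]
force: [-0.2, -0.7, 0.7]
width: 0.087
gripper_force: 0.1
scene maple_extension 0.67 [292.  371.7 212.1  44.6   9.1] [0.2958 0.3724] 7.92 382
scene maple_extension 0.64 [638.9  95.  104.8  32.4 -16.2] [0.6427 0.0933] -15.71 303
scene maple_extension 0.6 [309.6 139.  186.2  53.1  84.3] [0.3062 0.0929] 80.76 157
```

View pics/s3.png

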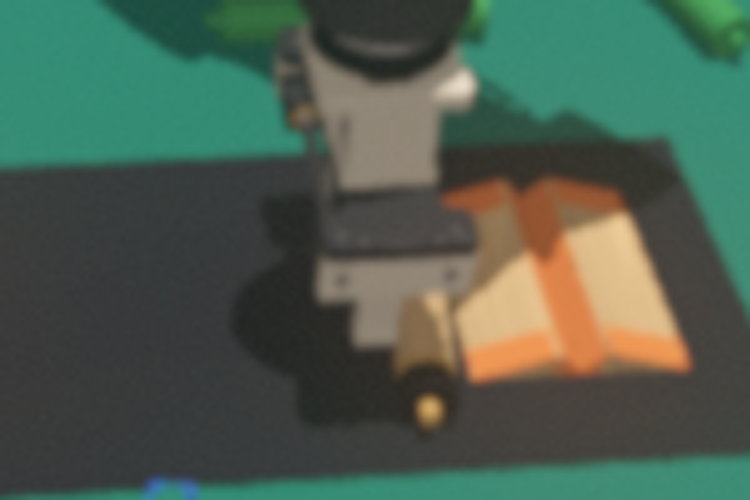

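```bash
python3 - <<'E'
from h import *
g=ground('scene',[[220+428/5,150+418/5],[220+540/5,150+195/5],[220+583/5,150+370/5]],.016)
print(g, g[0]-.1*np.array([np.cos(-.14),np.sin(-.14)]))
c,o=np.array([.574,.190]),np.radians(-6)
for p in (g[0]-.1*np.array([np.cos(-.14),np.sin(-.14)]),np.array([.5643,.0778])):
    d=p-c;print(d[0]*np.cos(o)+d[1]*np.sin(o),-d[0]*np.sin(o)+d[1]*np.cos(o))
v=ground('scene',[[220+583/5,150+370/5],[220+530/5,150+190/5]],.005);print(v,np.degrees(np.arctan2(*(v[0]-v[1])[::-1])))
E
```

```text
[[0.68233019 0.08374436]
 [0.51941967 0.2034023 ]
 [0.66382605 0.17652232]] [0.58330859 0.09769867]
0.01890571007433966 -0.09082267635983413
0.0020812311935585383 -0.1125992827540165
[[0.65384156 0.18199514]
 [0.50155699 0.20486654]] -8.541333536203945
```

```bash
python3 -m crank '[{"dx":-0.5,"dy":0,"dz":0,"wx":0,"wy":0,"wz":0},{"dx":-1,"dy":0,"dz":0,"wx":0,"wy":0,"wz":0},{"dx":-1.5,"dy":0,"dz":0,"wx":0,"wy":0,"wz":0},{"dx":-2,"dy":0,"dz":0,"wx":0,"wy":0,"wz":0},{"dx":-2.5,"dy":0,"dz":-0.05,"wx":0,"wy":0,"wz":0},{"dx":-3,"dy":0,"dz":-0.1,"wx":0,"wy":0,"wz":0},{"dx":-3.5,"dy":0,"dz":-0.2,"wx":0,"wy":0,"wz":0},{"dx":-4,"dy":0,"dz":-0.3,"wx":0,"wy":0,"wz":0},{"dx":-4.5,"dy":0,"dz":-0.4,"wx":0,"wy":0,"wz":0},{"dx":-5,"dy":0,"dz":-0.5,"wx":0,"wy":0,"wz":0}]' 8.7
python3 - <<'E'
from h import *
im=look('scene',[('maple_extension',.026)])
cv2.imwrite('pics/s4.png',cv2.resize(im[150:250,220:370,::-1],None,fx=5,fy=5,interpolation=cv2.INTER_CUBIC))
E
```

```text
t: 9.45
eef_pos: [0.5695, 0.1275, 0.0196]
ee_rot: [3.142, 0.0, -1.677]
force: [-0.7, -2.7, 1.9]
width: 0.0869
gripper_force: 1.1
scene maple_extension 0.81 [646.7 144.2  99.9  34.8  -7.3] [0.6506 0.144 ] -11.16 305
scene maple_extension 0.79 [320.3 106.5 119.5  41.2  79.7] [0.318  0.1029] 84.33 242
scene maple_extension 0.59 [306.1 364.4 214.5  47.5   9.2] [0.3127 0.366 ] 7.45 398
```

View pics/s4.png

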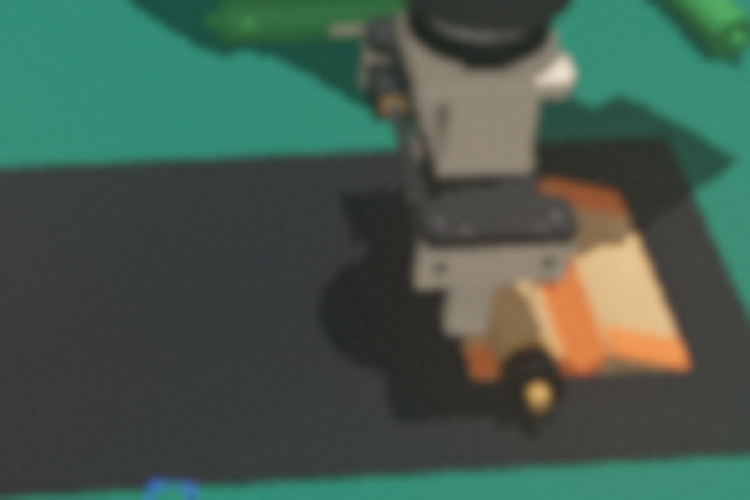

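The bar (pin at crop (538,395)) is well up the ramp and held against both fingers, about 2 cm short of the crest. I'll go slowly over the crest.

```bash
python3 -m crank '[{"dx":-0.25,"dy":0,"dz":-0.05,"wx":0,"wy":0,"wz":0},{"dx":-0.5,"dy":0,"dz":-0.1,"wx":0,"wy":0,"wz":0},{"dx":-0.75,"dy":0,"dz":-0.15,"wx":0,"wy":0,"wz":0},{"dx":-1,"dy":0,"dz":-0.2,"wx":0,"wy":0,"wz":0},{"dx":-1.25,"dy":0,"dz":-0.25,"wx":0,"wy":0,"wz":0},{"dx":-1.5,"dy":0,"dz":-0.3,"wx":0,"wy":0,"wz":0},{"dx":-1.75,"dy":0,"dz":-0.3,"wx":0,"wy":0,"wz":0},{"dx":-2,"dy":0,"dz":-0.3,"wx":0,"wy":0,"wz":0},{"dx":-2.2,"dy":0,"dz":-0.3,"wx":0,"wy":0,"wz":0},{"dx":-2.4,"dy":0,"dz":-0.3,"wx":0,"wy":0,"wz":0}]' 8.7
python3 - <<'E'
from h import *
im=look('scene',[('maple_extension',.026)])
cv2.imwrite('pics/s5.png',cv2.resize(im[150:250,220:370,::-1],None,fx=5,fy=5,interpolation=cv2.INTER_CUBIC))
E
```

```text
t: 10.8
eef_pos: [0.5722, 0.1514, 0.0225]
ee_rot: [-3.141, 0.0, -1.677]
force: [0.3, -0.1, 0.0]
width: 0.0871
gripper_force: 0.0
scene maple_extension 0.85 [322.9 121.8 151.   52.9  79.7] [0.3212 0.1104] 86.4 323
scene maple_extension 0.63 [331.2 370.3 159.6  46.9   7.1] [0.3364 0.3719] 3.06 304
scene maple_extension 0.52 [647.7 170.1  92.5  32.8  -7.5] [0.6485 0.1704] -12.25 259
```

View pics/s5.png

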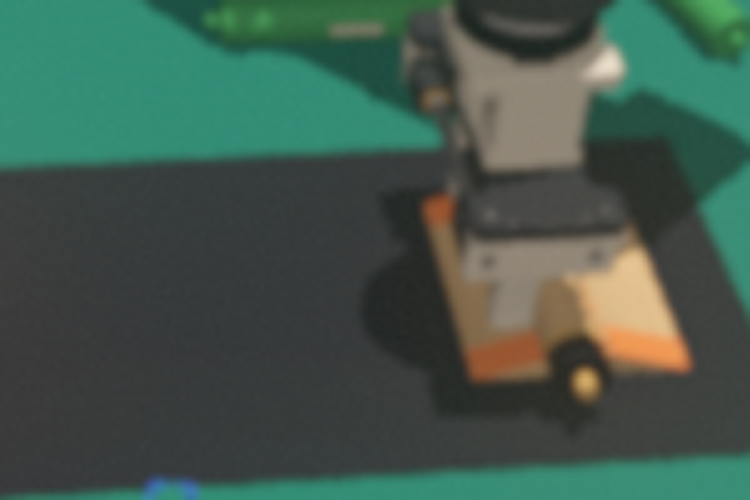

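The bar appears to be in the V (pin at crop (585,383)), the fingers have a gap to it and there is no contact force. I'll back off, rise and check.

```bash
python3 -m crank '[{"dx":0.7,"dy":0,"dz":-0.2,"wx":0,"wy":0,"wz":0},{"dx":1.5,"dy":0,"dz":-1,"wx":0,"wy":0,"wz":0},{"dx":2.5,"dy":0,"dz":-3,"wx":0,"wy":0,"wz":0},{"dx":3.5,"dy":0,"dz":-6,"wx":0,"wy":0,"wz":0},{"dx":6,"dy":0,"dz":-10,"wx":0,"wy":0,"wz":0},{"dx":10,"dy":0,"dz":-14,"wx":0,"wy":0,"wz":0},{"dx":14,"dy":0,"dz":-16,"wx":0,"wy":0,"wz":0},{"dx":18,"dy":0,"dz":-16,"wx":0,"wy":0,"wz":0},{"dx":22,"dy":0,"dz":-16,"wx":0,"wy":0,"wz":0},{"dx":22,"dy":0,"dz":-16,"wx":0,"wy":0,"wz":0}]' 8.7
python3 - <<'E'
from h import *
for c in('top','scene'):
    im=look(c,[('maple_extension',.0256),('cradle_orange',.005),('dark_extension',.026)])
    for n in('maple_extension','cradle_orange','chalk','polish','tumbler'): print(n,[(np.round(d['centre'],3).tolist(),round(d['confidence'],2)) for d in arm.mark_of(c,n)])
cv2.imwrite('pics/s6.png',cv2.resize(im[120:300,130:400,::-1],None,fx=2.9,fy=2.9))
E
```

```text
t: 12.15
eef_pos: [0.5479, -0.0705, 0.1833]
ee_rot: [-3.141, 0.0, -1.68]
force: [1.1, -0.1, -0.5]
width: 0.0874
gripper_force: 0.0
top maple_extension 0.8 [326.4 381.6 122.5  25.6  11.8] [0.3317 0.3846] 6.48 308
top dark_extension 0.72 [ 530.4 -248.1  191.2   34.5   -9.6] [ 0.5264 -0.2472] -9.25 680
maple_extension [([0.296, 0.373, 0.017], 0.8)]
cradle_orange []
chalk []
polish [([0.52, -0.453, -0.001], 0.82)]
tumbler [([0.522, 0.449, -0.002], 0.78), ([0.524, -0.243, -0.0], 0.56)]
scene maple_extension 0.7 [592.9 186.7 213.8  36.1  -7.4] [0.6008 0.1859] -7.24 610
scene maple_extension 0.67 [303.5 365.  209.   43.6   7.7] [0.3074 0.3661] 7.17 370
scene maple_extension 0.61 [319.  136.2 184.1  53.4  79.7] [0.3237 0.1409] 84.56 449
scene cradle_orange 0.74 [574.9 189.2 165.3 123.1  -5.6] [0.5817 0.1833] 6.5 1107
scene dark_extension 0.95 [ 526.6 -248.9  211.3   32.3   -8.6] [ 0.5343 -0.2499] -8.58 580
maple_extension [([0.596, 0.188, 0.028], 0.74), ([0.293, 0.373, 0.016], 0.61), ([0.313, 0.141, 0.012], 0.59)]
cradle_orange [([0.576, 0.19, -0.001], 0.82)]
chalk [([0.713, -0.059, -0.002], 0.65), ([0.791, -0.188, 0.001], 0.46)]
polish [([0.522, -0.449, -0.001], 0.79)]
tumbler [([0.512, 0.444, 0.001], 0.76)]
```

View pics/s6.png

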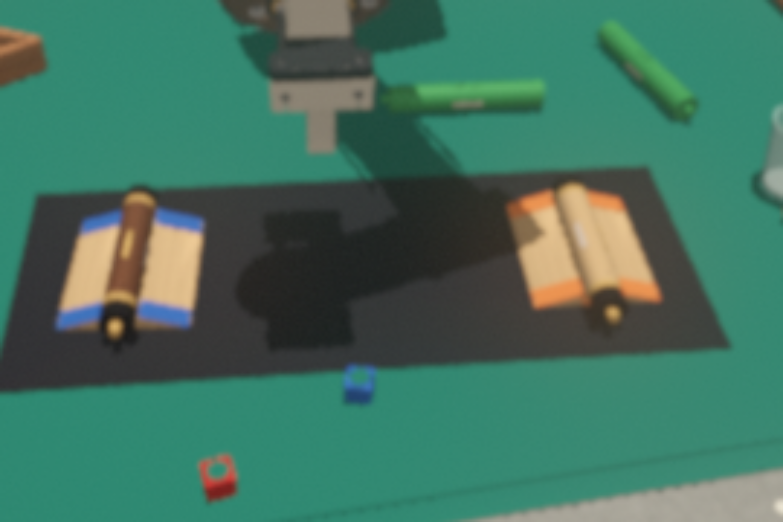

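The maple bar (crop (592,250)) lies in the orange V, parallel to it and about 20 mm from its middle, which is inside the 40 mm allowed. Nothing else has moved, and the arm is clear.

```bash
python3 -c "
from station import arm
print(arm.job_done())"
```

```text
the job is handed in; nothing more can be done
None
```

The maple extension was rolled up the ramp and now rests in the orange cradle's V groove, about 20 mm from its middle and parallel to it; nothing else looked moved in the last pictures, and the job is handed in (no verdict was returned).

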